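# Sort the test kit back into its trays

## Task

The test run is over: sort the mixed kit on the worktop back into its trays. Stand the two white reagent bottles upright in the large grey tray and the two glass vials upright in the small grey tray, each in the bay whose lining has the colour of its cap, and lay the white test cassette flat in the yellow tray. Leave the brown bottle standing where it is.

Things in the scene. Friction and masses are not known exactly. Their poses are not given: they have to be found in the camera images.
- blue_bottle: White plastic reagent bottle with a BLUE screw cap. Round body 52 mm in diameter up to 100 mm high, cap 30 mm wide, 115 mm high in all, about 0.12 kg; stands upright; its origin is the centre of its underside, z up along its axis.
- green_bottle: White plastic reagent bottle with a GREEN screw cap. Round body 46 mm in diameter up to 85 mm high, cap 26 mm wide, 98 mm high in all, about 0.12 kg; stands upright; its origin is the centre of its underside, z up along its axis.
- white_vial: Small clear glass vial with a WHITE (light) cap and yellow-green contents (not the look-alike far off at the back left, beside the clear rack and the analyser, which is out of the work area). 27 mm in diameter, 64 mm high, about 35 g; stands upright near the front of the worktop; its origin is the centre of its underside, z up along its axis.
- black_vial: Small clear glass vial with a BLACK cap. 25 mm in diameter, 56 mm high, about 35 g; stands upright near the front of the worktop; its origin is the centre of its underside, z up along its axis.
- cassette: White flat test cassette lying on the worktop: 20 mm (its x) by 70 mm (its y) by 6 mm high, about 12 g. Origin: centre of its underside. Grasp it low, across its 20 mm width.
- amber_bottle: BROWN reagent bottle with a black cap, 48 mm in diameter, 105 mm high, standing among the things to be sorted; it is still in use and stays where it is. Origin: centre of its underside.
- bottle_tray: Grey tray with two square bays side by side along its y, one lined green, one lined blue. 84 mm (x) by 164 mm (y), walls 20 mm high and 4 mm thick, floor 4 mm thick, each bay 76 x 76 mm inside. It is fixed to the worktop. Origin: centre of its underside, z up. The blue bay's centre is at y = +40 mm, the green bay's at y = -40 mm (x = 0) in its own frame.
- vial_tray: Smaller grey tray with two square bays side by side along its y, one lined black, one lined white. 62 mm (x) by 120 mm (y), walls 16 mm high and 4 mm thick, floor 4 mm thick, each bay 54 x 54 mm inside. It is fixed to the worktop. Origin: centre of its underside, z up. The white bay's centre is at y = +29 mm, the black bay's at y = -29 mm (x = 0) in its own frame.
- cassette_tray: Yellow shallow open tray, one bay, 92 mm (x) by 118 mm (y) outside, 84 x 110 mm inside, walls 10 mm high and 4 mm thick, floor 4 mm thick. It is fixed to the worktop. Origin: centre of its underside, z up. 
Not all that is in view belongs to the job. Leave any orange or pink look-alike of the white_vial alone.

How it is judged:
At the end, for the whole second after the job is handed in: Both bottles and both vials stand upright (tilt under 0.12 rad) on the floor of the bay of their cap's colour, within 18 mm of its centre in x and y; the cassette lies flat on the floor of the yellow tray; all at rest (under 0.02 m/s); the brown bottle upright within 20 mm of its start (x of blue_bottle in the frame of bottle_tray between -0.018 and 0.018 m and y of blue_bottle in the frame of bottle_tray between 0.022 and 0.058 m and z of blue_bottle in the frame of bottle_tray between 0 and 0.009 m and angle between each of blue_bottle, green_bottle, white_vial, black_vial, cassette, amber_bottle's own z axis and vertical below 0.12 rad and linear speed of each of blue_bottle, green_bottle, white_vial, black_vial, cassette below 0.02 m/s and x of green_bottle in the frame of bottle_tray between -0.018 and 0.018 m and y of green_bottle in the frame of bottle_tray between -0.058 and -0.022 m and z of green_bottle in the frame of bottle_tray between 0 and 0.009 m and x of white_vial in the frame of vial_tray between -0.018 and 0.018 m and y of white_vial in the frame of vial_tray between 0.011 and 0.047 m and z of white_vial in the frame of vial_tray between 0 and 0.009 m and x of black_vial in the frame of vial_tray between -0.018 and 0.018 m and y of black_vial in the frame of vial_tray between -0.047 and -0.011 m and z of black_vial in the frame of vial_tray between 0 and 0.009 m and x of cassette in the frame of cassette_tray between -0.034 and 0.034 m and y of cassette in the frame of cassette_tray between -0.046 and 0.046 m and z of cassette in the frame of cassette_tray between 0 and 0.009 m and distance of amber_bottle from where it was at the start of the episode below 0.02 m); the robot touches nothing.
It fails at once if the brown bottle is knocked over or moved by more than 30 mm (distance of amber_bottle from where it was at the start of the episode above 0.03 m or angle between amber_bottle's own z axis and vertical above 0.5 rad).
It also fails if it takes over 115 s, if anything falls off the work surface, if the arm or the gripper's body presses on something with over 40 N, if the wrist force passes 120 N, or if a joint passes its speed limit or range.

## Robot

A 7-joint arm with a two-finger parallel gripper is mounted at the origin on a cart in front of the work surface, level with it; the furniture and walls round the work are solid. World frame = base frame: x ahead of the robot, y to its left, z up, the work surface at z = 0. Lengths are in m, angles in rad, forces in N, time in s.
With the tool pointing down it reaches from about 0.4 to 0.875 m from the base axis. Payload 19.3 kg.
Tool frame: the origin (TCP) lies at the very end of the fingers, on their centre line; the grasp point (between the pads) lies 19 mm behind it; z points along the fingers, y is the line along which they close (so a half turn about z gives the same grasp; the last joint's range is limited). The gripper opens to 85 mm and grips with 20 to 120 N. Pads are 22 mm wide; open, the fingers measure 114 mm over their backs; the gripper's body (76 mm by 85 mm) begins 54 mm behind the grasp point. The pads swing forward as they close: fully open they stand 13 mm farther back than shut.
Start: joints at [-1.258, 0.521, -0.036, 1.599, 0.021, 1.021, -0.113], TCP at [0.233, 0.58, 0.231] pointing down, gripper open.
Joint ranges: [-2.91, 2.91], [-0.3, 2.13], [-1.5, 1.42], [0.17, 2.43], [-1.26, 4.41], [0.16, 1.93], [-2.52, 2.52]. Speed limits (rad/s): [1.89, 1.89, 2.39, 2.39, 3.01, 3.01, 3.01].

## Interface

Orientations are given as [roll, pitch, yaw] about the fixed x, y, z axes, in that order (R = Rz(yaw) Ry(pitch) Rx(roll)).
In Python, from workcell import monitor, optics, job_done gives the robot as it stands.
- The arm moves only by the shell command python3 -m handwheel 'ROWS' [FORCE]. ROWS is JSON, a list of rows, each an object of numbers: "dx", "dy", "dz": the shift along the tool's x, y, z in cm; "wx", "wy", "wz": the turn, a rotation vector about the tool's x, y, z in rad; "claw": the opening in per cent of the stroke, from 0 (shut) to 100 (fully open). A call has 1 to 8 rows; each row shifts and turns the commanded pose from where the row before left it, along the tool's axes as they then stand; what a row does not reach is not made up. A row lasts 1/8 s, in which the tool goes at most 62.5 mm and 10.7 degrees, less where a joint would pass 70% of its speed; a pose out of reach is approached as far as the arm can. A call with a gripper value outside its range is refused whole. The fingers move at their own pace and stop on an object; FORCE is the grip in N (left out, the last holds). Time passes only in rows, so rows that do not move let the fingers close. It gives the time, the measured TCP pose, the force, the opening and the grip force at its end, in the units of the state.
- monitor.observe(): the state, without advancing time (a new reading comes with each control period).
- optics.grab_frame(name): name is "side" or "top"; returns a dict with "frame" (400x640x3 uint8, blue, green, red), "fovy" (degrees; the focal length in pixels is half the picture's height over the tangent of half this angle, whatever the lens; pixels are square), "cx", "cy" (the principal point, pixels), "k1" (the pictures are not rectified: a ray, as slopes to the right and down, at radius r is drawn at 1 + k1 r^2 times it, then the intrinsics apply), "R" (3x3) and "t" (3): a world point X has camera coordinates R X + t. Camera axes: x right, y down, z forward; pixel columns grow to the right and rows downward; lengths in m; the calibration is good to about 2 mm. A picture is of the moment at which its call begins. There is no depth.
- job_done(): hands the job in; it is judged then, once.
Trained networks look in the newest picture that a camera, given by its name, has taken for a name from the list of things; names that differ only in an ending like _2 or _b are one class to them, and where a whole thing is asked for, a point or a joint stands for the part that bears it (a point fixed in the world has none). Each returns a list of dicts, best first, with "p" (0 to 1); they miss things now and then, are a little off and sometimes report something else, mostly with a low value. They report only what shows in the picture. A call takes as long as a camera call. They do not tell look-alikes from the thing itself.
- optics.masks_of(name, camera): "region" (400x640 bool, what is visible of it) and "rect" ([left, top, width, height] in pixels, round what is visible of it).
The state is a dict: "clock": time; "qpos": joint angles; "qd": joint speeds; "joint_efforts": joint torques, N m; "position": TCP position; "tool_rot": TCP orientation; "force": force on the tool from outside, world axes, zero at the start; "moment": the same for the moment, N m; "grip_width": finger opening in m; "finger_force": force on a finger pad.
Only numpy, scipy, OpenCV 4.12 (cv2) and the standard library are available. Lean on these libraries where they do the work, as an engineer would, in place of code of your own. Each camera call takes 0.05 s, during which the arm holds its last target. There are 200 camera calls.

## Working session

There is one attempt and no reset: what is moved stays moved. The work goes in short steps, Python scripts to look and compute and a shell command to move; the robot and the scene stay as the last step left them, time stands still between calls to the robot, and variables do not carry over. Pictures are saved under pics/ and viewed, at most 14 in all, crops included, and the job is handed in when it is done.

```bash
mkdir -p pics; ls; python3 - <<'E'
from workcell import monitor, optics
import cv2
s=monitor.observe(); print(s)
for n in("top","side"):
    d=optics.grab_frame(n); cv2.imwrite(f"pics/{n}0.png",d["frame"]); print(n,{k:v for k,v in d.items() if k!="frame"})
    for o in "blue_bottle green_bottle white_vial black_vial cassette amber_bottle bottle_tray vial_tray cassette_tray".split():
        print(o,[(m["rect"],round(m["p"],2)) for m in optics.masks_of(o,n)][:4])
E
```

```text
pics
{'clock': 0.0, 'qpos': array([-1.25819281,  0.52205774, -0.0363057 ,  1.59996449,  0.02119625,
        1.02109732, -0.11279012]), 'qd': array([ 0.00015947,  0.00026328,  0.0004445 , -0.00044371,  0.00014015,
       -0.00055442,  0.00133983]), 'joint_efforts': array([-1.48407522e-03, -9.27104545e+01,  1.97970517e+00, -3.69918001e+01,
        1.79836352e-02,  8.22145696e-03, -6.32537376e-05]), 'position': array([0.23337581, 0.57944905, 0.23071431]), 'tool_rot': array([-3.14045396e+00,  8.79656592e-05,  2.75876753e+00]), 'force': array([0.74426332, 0.86165288, 0.63818507]), 'moment': array([-0.01318979, -0.03233766, -0.05410338]), 'finger_force': 0.0, 'grip_width': 0.08550834797136074}
top {'fovy': 43.823605453600194, 'cx': 320.26300304902065, 'cy': 209.22551636046313, 'k1': 0.04939979234155361, 'R': array([[-0.46614139, -0.88461009, -0.0133112 ],
       [-0.77358994,  0.41484787, -0.47901968],
       [ 0.42926777, -0.21299349, -0.87770323]]), 't': array([0.27131984, 0.42450754, 1.28646714])}
blue_bottle [([438.7, 186.6, 19.8, 26.1], 0.64)]
green_bottle [([440.5, 185.7, 17.7, 28.7]
[... 544 characters left out ...]
't': array([-0.47343036,  0.12508493,  0.88514908])}
blue_bottle [([243.6, 145.4, 19.7, 38.2], 0.89)]
green_bottle [([302.3, 258.0, 31.5, 54.8], 0.92)]
white_vial [([286.9, 185.2, 11.2, 21.7], 0.55), ([263.4, 192.8, 9.0, 23.2], 0.51), ([260.6, 180.6, 8.9, 13.5], 0.41)]
black_vial [([254.7, 173.0, 13.5, 22.4], 0.54), ([345.4, 196.2, 41.0, 25.1], 0.4)]
cassette [([326.2, 269.6, 5.3, 1.1], 0.39), ([382.4, 247.8, 53.3, 44.1], 0.17)]
amber_bottle [([302.9, 188.2, 20.8, 45.5], 0.71), ([314.4, 254.6, 19.0, 15.3], 0.31)]
bottle_tray [([285.0, 160.2, 46.7, 27.5], 0.69), ([382.3, 247.5, 53.5, 43.2], 0.32)]
vial_tray [([380.3, 246.3, 55.7, 44.8], 0.7)]
cassette_tray [([343.0, 194.0, 42.1, 28.5], 0.78)]
```

```bash
python3 - <<'E'
import cv2
a=cv2.imread("pics/top0.png")[80:320,130:530]; cv2.imwrite("pics/t1.png",cv2.resize(a,(800,480),interpolation=3))
a=cv2.imread("pics/side0.png")[110:350,160:480]; cv2.imwrite("pics/s1.png",cv2.resize(a,(800,600),interpolation=3))
E
```

```text
(no output)
```

View pics/t1.png

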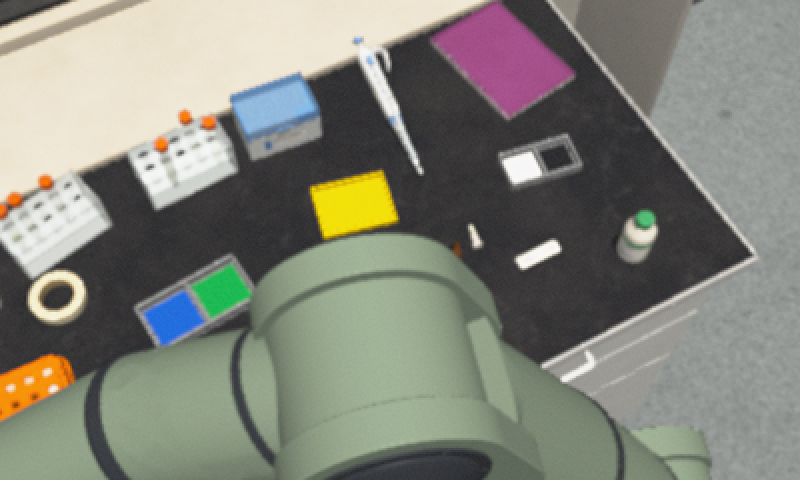

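View pics/s1.png

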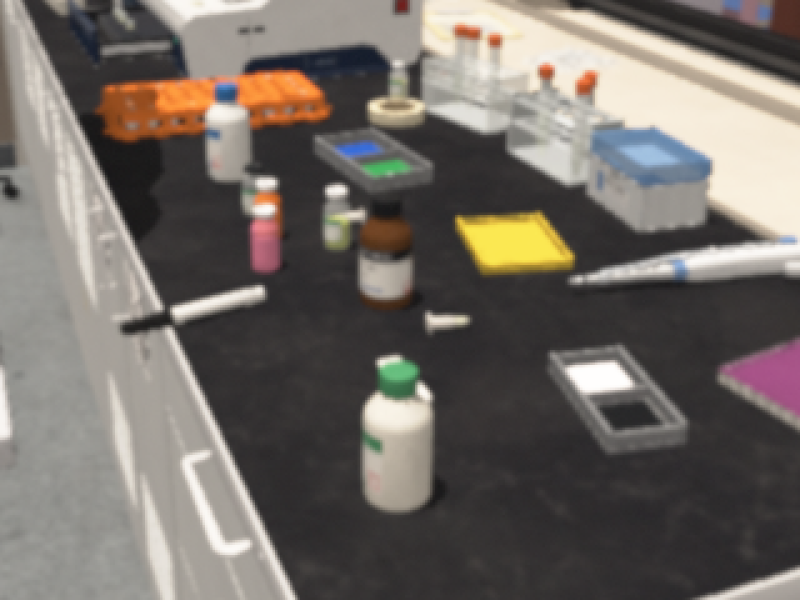

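Side view: white_vial candidates are (294,196) with a white cap and yellow-green contents (chosen), pink (266,206), orange (267,193), and the far one (319,142). The black vial, at about (260,183), is partly behind the orange one. The amber bottle is at (314,210). In the top view the arm hides several things.

```bash
cat > h.py <<'E'
import numpy as np, cv2
from workcell import monitor, optics
def K(d): f=200/np.tan(np.radians(d["fovy"]/2)); return np.array([[f,0,d["cx"]],[0,f,d["cy"]],[0,0,1.]])
def toz(d,px,z):
    u=cv2.undistortPoints(np.array([[px]],float),K(d),np.array([d["k1"],0,0,0,0.]))[0,0]
    c=-d["R"].T@d["t"]; r=d["R"].T@np.array([u[0],u[1],1]); return (c+r*(z-c[2])/r[2])[:2]
def proj(d,X): return cv2.projectPoints(np.atleast_2d(np.array(X,float)),cv2.Rodrigues(d["R"])[0],d["t"],K(d),np.array([d["k1"],0,0,0,0.]))[0][:,0]
E
python3 - <<'E'
from h import *
np.set_printoptions(precision=4,suppress=True)
s=optics.grab_frame("side");t=optics.grab_frame("top")
S=lambda n,X,Y,z:print(n,toz(s,(160+X/2.5,110+Y/2.5),z))
T=lambda n,X,Y,z:print(n,toz(t,(130+X/2,80+Y/2),z))
S("blue",226,90,.115);S("green",398,370,.098);S("white",336,190,.064);S("black",252,170,.056);S("amber",387,200,.105)
S("pink",264,210,.064);S("orange",266,184,.064)
S("pen",265,293,.01);S("pen",122,325,.01);S("tipcap",430,322,.01);S("tip",470,320,.0)
T("green",645,217,.098);T("cass1",518,262,.006);T("cass2",559,245,.006);T("cass",538,254,.006)
for p in((136,308),(235,257),(162,345)):T("bt",*p,.02)
for p in((498,155),(570,136),(581,158),(510,185)):T("vt",*p,.016)
for p in((310,187),(383,172),(398,215),(325,237)):T("ct",*p,.01)
for X,Y in((316,135),(372,130),(433,158),(378,185)):S("bt",X,Y,.02)
for X,Y in((549,355),(622,347),(687,430),(610,443)):S("vt",X,Y,.016)
print("cams",-s["R"].T@s["t"],-t["R"].T@t["t"])
for d in(s,t): print(proj(d,[[.233,.579,.231]]))
E
```

```text
blue [0.4327 0.2975]
green [ 0.3856 -0.333 ]
white [0.4869 0.072 ]
black [0.4291 0.1819]
amber [ 0.4853 -0.0686]
pink [0.4038 0.0463]
orange [0.4255 0.1143]
pen [ 0.3829 -0.0222]
pen [ 0.2499 -0.0369]
tipcap [ 0.5018 -0.13  ]
tip [ 0.5449 -0.1226]
green [ 0.3883 -0.33  ]
cass1 [ 0.4492 -0.1657]
cass2 [ 0.4449 -0.2362]
cass [ 0.4467 -0.1997]
bt [0.6427 0.3738]
bt [0.6524 0.2112]
bt [0.5694 0.3621]
vt [ 0.6262 -0.2357]
vt [ 0.6028 -0.3565]
vt [ 0.5586 -0.3485]
vt [ 0.5684 -0.223 ]
ct [0.7179 0.0544]
ct [ 0.6882 -0.0606]
ct [ 0.6065 -0.0438]
ct [0.6248 0.0739]
bt [0.5678 0.378 ]
bt [0.6435 0.3716]
bt [0.6724 0.2405]
bt [0.5751 0.178 ]
vt [ 0.5642 -0.228 ]
vt [ 0.6274 -0.2384]
vt [ 0.6024 -0.3595]
vt [ 0.5413 -0.3531]
cams [ 0.1486 -0.891   0.4553] [-0.0974  0.3379  1.3361]
[[165.1874  94.2428]]
[[153.0352 386.5325]]
```

```bash
python3 -m handwheel '[{"wz":0.17,"claw":100},{"wz":0.17},{"wz":0.17},{"wz":0.17},{"wz":0.17},{"wz":0.17},{"wz":0.168}]' 30
python3 -m handwheel '[{"dx":-4.7,"dy":3.33},{"dx":-4.7,"dy":3.33},{"dx":-4.7,"dy":3.33},{"dx":-4.7,"dy":3.33},{"dx":-4.7,"dy":3.33},{"dx":-4.7,"dy":3.33},{}]'
python3 - <<'E'
from h import *
for n in("top","side"):
    d=optics.grab_frame(n); cv2.imwrite(f"pics/{n}2.png",d["frame"])
a=cv2.imread("pics/top2.png")[80:320,130:530]; cv2.imwrite("pics/t2.png",cv2.resize(a,(800,480),interpolation=3))
a=cv2.imread("pics/side2.png")[110:270,200:400]; cv2.imwrite("pics/s2.png",cv2.resize(a,(750,600),interpolation=3))
E
```

```text
schema error: expected keys dx, dy, dz, wx, wy, wz, claw
schema error: expected keys dx, dy, dz, wx, wy, wz, claw
```

View pics/t2.png

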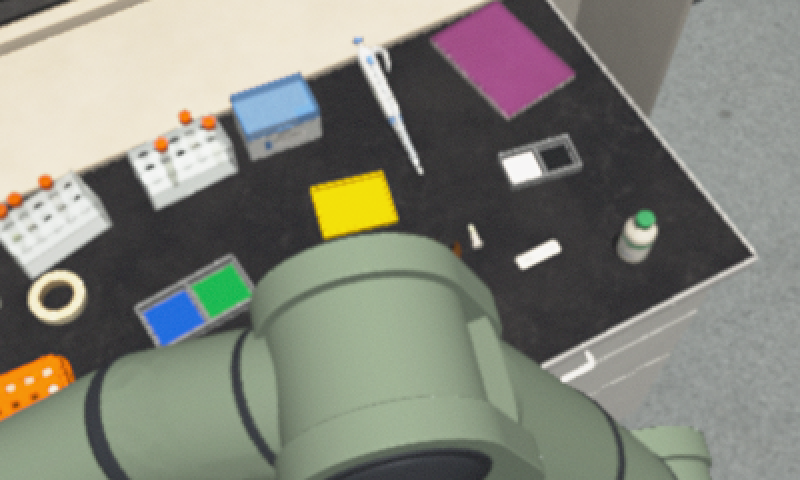

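View pics/s2.png

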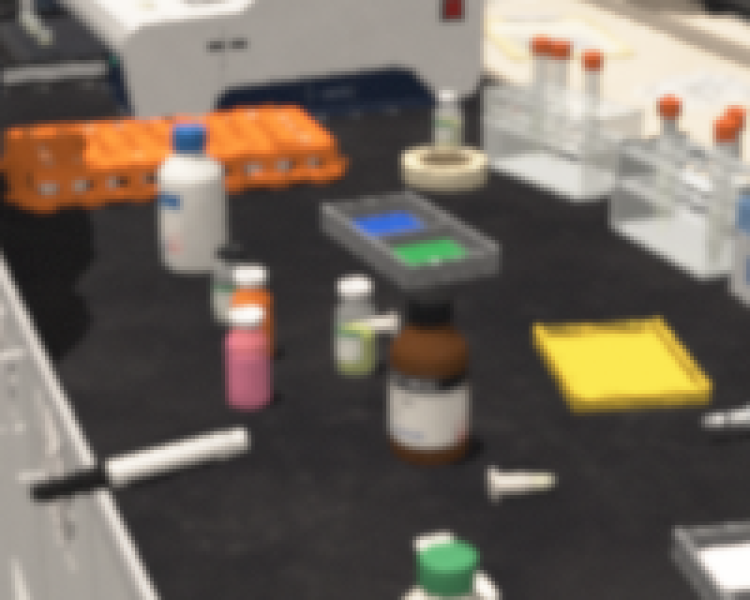

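Nothing moved: every row needs all seven keys. In the close side crop (scale 3.75) the black cap is at (230,253), orange (250,272), pink (246,314) and the white vial with yellow-green contents at (355,284). Amber is at (430,310).

```bash
python3 -m handwheel '[{"dx":0,"dy":0,"dz":0,"wx":0,"wy":0,"wz":0.17,"claw":100},{"dx":0,"dy":0,"dz":0,"wx":0,"wy":0,"wz":0.17,"claw":100},{"dx":0,"dy":0,"dz":0,"wx":0,"wy":0,"wz":0.17,"claw":100},{"dx":0,"dy":0,"dz":0,"wx":0,"wy":0,"wz":0.17,"claw":100},{"dx":0,"dy":0,"dz":0,"wx":0,"wy":0,"wz":0.17,"claw":100},{"dx":0,"dy":0,"dz":0,"wx":0,"wy":0,"wz":0.17,"claw":100},{"dx":0,"dy":0,"dz":0,"wx":0,"wy":0,"wz":0.168,"claw":100}]' 30
python3 -m handwheel '[{"dx":-4.7,"dy":3.33,"dz":0,"wx":0,"wy":0,"wz":0,"claw":100},{"dx":-4.7,"dy":3.33,"dz":0,"wx":0,"wy":0,"wz":0,"claw":100},{"dx":-4.7,"dy":3.33,"dz":0,"wx":0,"wy":0,"wz":0,"claw":100},{"dx":-4.7,"dy":3.33,"dz":0,"wx":0,"wy":0,"wz":0,"claw":100},{"dx":-4.7,"dy":3.33,"dz":0,"wx":0,"wy":0,"wz":0,"claw":100},{"dx":-4.7,"dy":3.33,"dz":0,"wx":0,"wy":0,"wz":0,"claw":100},{"dx":0,"dy":0,"dz":0,"wx":0,"wy":0,"wz":0,"claw":100}]'
python3 - <<'E'
from h import *
print(monitor.observe()["qpos"])
for n in("top","side"):
    d=optics.grab_frame(n); cv2.imwrite(f"pics/{n}3.png",d["frame"])
    if n=="side":
        S=lambda n,X,Y,z:print(n,toz(d,(200+X/3.75,110+Y/3.75),z))
        S("black",230,253,.056);S("white",355,284,.064);S("pink",246,314,.064);S("orange",250,273,.064);S("blue",190,131,.115);S("amber",430,309,.105)
a=cv2.imread("pics/top3.png")[80:320,130:530]; cv2.imwrite("pics/t3.png",cv2.resize(a,(800,480),interpolation=3))
E
```

```text
clock: 2.08
position: [0.2334, 0.5798, 0.2313]
tool_rot: [-3.142, -0.0, 1.565]
force: [-0.6, -0.9, -0.7]
grip_width: 0.0852
finger_force: 0.0
clock: 2.95
position: [0.4357, 0.2939, 0.2317]
tool_rot: [3.14, 0.001, 1.564]
force: [-0.4, 0.7, -0.6]
grip_width: 0.0853
finger_force: 0.0
[-0.95602931  0.37865355  0.32680258  1.8743176  -0.14915075  0.91176618
 -0.56563678]
black [0.43159491 0.18553015]
white [0.48814604 0.0735801 ]
pink [0.40426314 0.04795839]
orange [0.42781664 0.119726  ]
blue [0.43622286 0.30837721]
amber [ 0.47965446 -0.08179699]
```

View pics/t3.png

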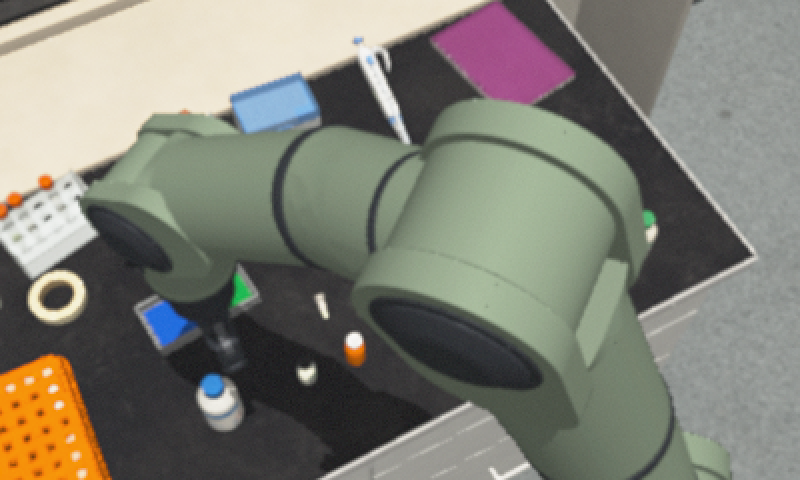

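Top view: blue cap at (212,382), orange vial at (355,341), black vial at (306,368). The arm hides the white vial.

```bash
python3 - <<'E'
from h import *
np.set_printoptions(precision=4,suppress=True)
t=optics.grab_frame("top"); s=optics.grab_frame("side")
T=lambda n,X,Y,z:print(n,toz(t,(130+X/2,80+Y/2),z))
T("blue",212,381,.115);T("orange",355,339,.064);T("black",306,364,.056)
def seg(img,d,lo,hi,z,roi,nm):
    m=cv2.inRange(cv2.cvtColor(img,cv2.COLOR_BGR2HSV),lo,hi); k=np.zeros_like(m); x0,y0,x1,y1=roi; k[y0:y1,x0:x1]=m[y0:y1,x0:x1]
    ys,xs=np.nonzero(k); P=np.array([toz(d,p,z) for p in zip(xs,ys)],np.float32); r=cv2.minAreaRect(P*1000); print(nm,len(P),"mean",P.mean(0),"rect",r)
a=cv2.imread("pics/top0.png"); b=cv2.imread("pics/side0.png")
seg(a,t,(105,150,80),(125,255,255),.004,(190,205,260,260),"blueT"); seg(a,t,(50,120,60),(75,255,255),.004,(190,205,256,260),"greenT")
seg(b,s,(105,130,80),(125,255,255),.004,(280,160,335,190),"blueS"); seg(b,s,(50,120,60),(75,255,255),.004,(280,160,335,190),"greenS")
seg(a,t,(20,130,120),(35,255,255),.007,(270,150,340,210),"yelT"); seg(b,s,(20,130,120),(35,255,255),.007,(330,180,400,230),"yelS")
seg(a,t,(0,0,180),(180,60,255),.004,(375,145,425,178),"whT"); seg(b,s,(0,0,170),(180,60,255),.004,(383,250,440,275),"whS")
seg(a,t,(0,0,150),(180,70,255),.006,(380,195,418,220),"cas")
E
```

```text
blue [0.4423 0.3217]
orange [0.4283 0.1203]
black [0.43   0.1961]
blueT 424 mean [0.612  0.3312] rect ((612.2620849609375, 330.6807861328125), (61.09212875366211, 67.3669662475586), 5.398650646209717)
greenT 419 mean [0.6198 0.2516] rect ((619.8247680664062, 251.62457275390625), (62.98057556152344, 67.15807342529297), 5.406069278717041)
blueS 60 mean [0.6161 0.3553] rect ((615.3140869140625, 355.3313293457031), (41.710628509521484, 46.66435241699219), 86.33790588378906)
greenS 50 mean [0.6228 0.2766] rect ((623.1254272460938, 276.77862548828125), (46.671775817871094, 30.574012756347656), 11.609068870544434)
yelT 1081 mean [0.66   0.0081] rect ((660.6292114257812, 7.645118713378906), (123.42333221435547, 102.09402465820312), 76.94158935546875)
yelS 870 mean [0.6577 0.006 ] rect ((659.0616455078125, 10.211563110351562), (147.1208038330078, 102.8881607055664), 76.42498016357422)
whT 217 mean [ 0.5954 -0.2619] rect ((595.4541625976562, -261.9815368652344), (51.290687561035156, 50.662689208984375), 80.96110534667969)
whS 277 mean [ 0.5949 -0.2546] rect ((595.1349487304688, -253.89968872070312), (45.4965705871582, 48.65441131591797), 81.07494354248047)
cas 169 mean [ 0.4481 -0.1992] rect ((448.1548767089844, -199.46664428710938), (23.532146453857422, 72.71763610839844), 0.7945298552513123)
```

```bash
python3 -m handwheel '[{"dx":2.5,"dy":0.4,"dz":0,"wx":0,"wy":0,"wz":0,"claw":100},{"dx":0,"dy":0,"dz":4.5,"wx":0,"wy":0,"wz":0,"claw":100},{"dx":0,"dy":0,"dz":4.5,"wx":0,"wy":0,"wz":0,"claw":100},{"dx":0,"dy":0,"dz":4.5,"wx":0,"wy":0,"wz":0,"claw":100},{"dx":0,"dy":0,"dz":3.5,"wx":0,"wy":0,"wz":0,"claw":100},{"dx":0,"dy":0,"dz":0,"wx":0,"wy":0,"wz":0,"claw":100}]' 
python3 - <<'E'
from h import *
d=optics.grab_frame("top");a=d["frame"][220:300,190:290]
e=optics.grab_frame("side");b=e["frame"][90:190,200:325]
print(proj(d,[[.440,.319,.115]])-[190,220],proj(e,[[.44,.319,.115]])-[200,90])
cv2.imwrite("pics/t4.png",np.hstack([cv2.resize(a,(400,320)),cv2.resize(b,(400,320))]))
E
```

```text
clock: 3.9
position: [0.4356, 0.3227, 0.0595]
tool_rot: [-3.138, 0.003, 1.572]
force: [0.3, -1.0, 1.3]
grip_width: 0.0858
finger_force: 0.0
[[47.3087676 50.7735075]] [[51.02284218 53.90029286]]
```

View pics/t4.png

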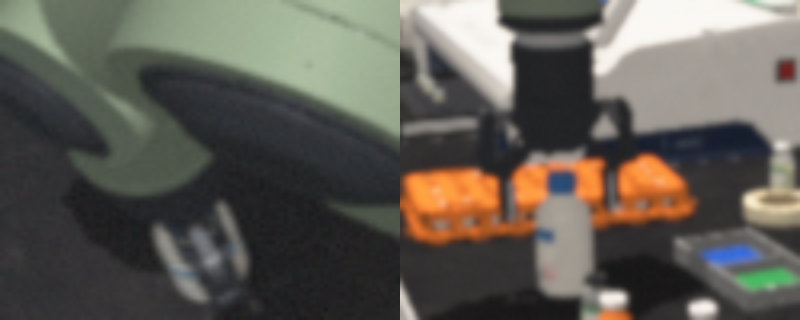

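```bash
python3 - <<'E'
from h import *
e=optics.grab_frame("side")
c=(-e["R"].T@e["t"])[:2]
p=toz(e,(200+(563-400)/3.2,90+297/3.2),0); u=(p-c)/np.linalg.norm(p-c); print("base ctr",p+.024*u)
print(toz(e,(200+(562-400)/3.2,90+178/3.2),.115))
E
```

```text
base ctr [0.4349413  0.32534889]
[0.43426119 0.30115912]
```

```bash
python3 -m handwheel '[{"dx":0,"dy":0,"dz":0,"wx":0,"wy":0,"wz":0,"claw":0},{"dx":0,"dy":0,"dz":0,"wx":0,"wy":0,"wz":0,"claw":0},{"dx":0,"dy":0,"dz":0,"wx":0,"wy":0,"wz":0,"claw":0},{"dx":0,"dy":0,"dz":0,"wx":0,"wy":0,"wz":0,"claw":0},{"dx":0,"dy":0,"dz":0,"wx":0,"wy":0,"wz":0,"claw":0},{"dx":0,"dy":0,"dz":0,"wx":0,"wy":0,"wz":0,"claw":0}]' 40
python3 -m handwheel '[{"dx":0,"dy":0,"dz":-2,"wx":0,"wy":0,"wz":0,"claw":0},{"dx":0,"dy":0,"dz":-4,"wx":0,"wy":0,"wz":0,"claw":0},{"dx":0.2,"dy":4.2,"dz":-1,"wx":0,"wy":0,"wz":0,"claw":0},{"dx":0.2,"dy":4.3,"dz":0,"wx":0,"wy":0,"wz":0,"claw":0},{"dx":0.2,"dy":4.3,"dz":0,"wx":0,"wy":0,"wz":0,"claw":0},{"dx":0.2,"dy":4.4,"dz":0,"wx":0,"wy":0,"wz":0,"claw":0},{"dx":0,"dy":0,"dz":0,"wx":0,"wy":0,"wz":0,"claw":0},{"dx":0,"dy":0,"dz":0,"wx":0,"wy":0,"wz":0,"claw":0}]'
```

```text
clock: 4.8
position: [0.4378, 0.3232, 0.0623]
tool_rot: [3.14, -0.001, 1.571]
force: [-1.0, -0.3, 10.7]
grip_width: 0.051
finger_force: 39.7
clock: 5.8
position: [0.6086, 0.3307, 0.1311]
tool_rot: [-3.141, 0.0, 1.571]
force: [-0.7, 0.4, -1.4]
grip_width: 0.0511
finger_force: 42.4
```

```bash
python3 -m handwheel '[{"dx":0,"dy":0,"dz":3,"wx":0,"wy":0,"wz":0,"claw":0},{"dx":0,"dy":0,"dz":2,"wx":0,"wy":0,"wz":0,"claw":0},{"dx":0,"dy":0,"dz":1.2,"wx":0,"wy":0,"wz":0,"claw":0},{"dx":0,"dy":0,"dz":0,"wx":0,"wy":0,"wz":0,"claw":0},{"dx":0,"dy":0,"dz":0,"wx":0,"wy":0,"wz":0,"claw":0}]'
python3 - <<'E'
from h import *
e=optics.grab_frame("side");b=e["frame"][100:200,260:385]
d=optics.grab_frame("top");a=d["frame"][180:280,180:305]
cv2.imwrite("pics/t5.png",np.hstack([cv2.resize(a,(400,320)),cv2.resize(b,(400,320))]))
E
```

```text
clock: 6.42
position: [0.6096, 0.3309, 0.0701]
tool_rot: [3.141, -0.0, 1.571]
force: [0.3, -0.3, -1.7]
grip_width: 0.0508
finger_force: 42.4
```

View pics/t5.png

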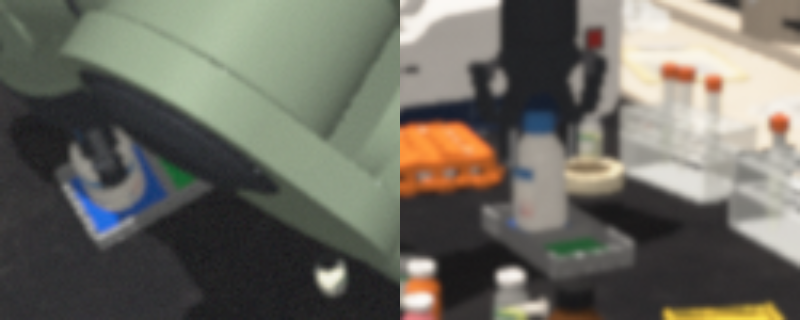

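The bottle is over the blue bay in both views (top crop bottle at (110,170), blue lining around it). I'll lower it to contact.

```bash
python3 -m handwheel '[{"dx":0,"dy":0,"dz":0.3,"wx":0,"wy":0,"wz":0,"claw":0},{"dx":0,"dy":0,"dz":0,"wx":0,"wy":0,"wz":0,"claw":0}]'
python3 -m handwheel '[{"dx":0,"dy":0,"dz":0.2,"wx":0,"wy":0,"wz":0,"claw":0},{"dx":0,"dy":0,"dz":0,"wx":0,"wy":0,"wz":0,"claw":0}]'
```

```text
clock: 6.78
position: [0.6094, 0.3308, 0.0665]
tool_rot: [3.141, -0.0, 1.571]
force: [1.5, 0.3, 0.0]
grip_width: 0.051
finger_force: 42.8
clock: 7.02
position: [0.6103, 0.3309, 0.0658]
tool_rot: [3.139, -0.001, 1.57]
force: [-0.6, -1.2, 16.1]
grip_width: 0.0512
finger_force: 42.3
```

```bash
python3 -m handwheel '[{"dx":0,"dy":0,"dz":-0.1,"wx":0,"wy":0,"wz":0,"claw":100},{"dx":0,"dy":0,"dz":0,"wx":0,"wy":0,"wz":0,"claw":100},{"dx":0,"dy":0,"dz":0,"wx":0,"wy":0,"wz":0,"claw":100},{"dx":0,"dy":0,"dz":0,"wx":0,"wy":0,"wz":0,"claw":100},{"dx":0,"dy":0,"dz":-3,"wx":0,"wy":0,"wz":0,"claw":100},{"dx":0,"dy":0,"dz":-5,"wx":0,"wy":0,"wz":0,"claw":100},{"dx":0,"dy":0,"dz":-5,"wx":0,"wy":0,"wz":0,"claw":100},{"dx":0,"dy":0,"dz":0,"wx":0,"wy":0,"wz":0,"claw":100}]'
python3 -m handwheel '[{"dx":-3.4,"dy":-4.5,"dz":0,"wx":0,"wy":0,"wz":0,"claw":100},{"dx":-3.4,"dy":-4.5,"dz":0,"wx":0,"wy":0,"wz":0,"claw":100},{"dx":-3.4,"dy":-4.5,"dz":0,"wx":0,"wy":0,"wz":0,"claw":100},{"dx":-3.4,"dy":-4.5,"dz":0,"wx":0,"wy":0,"wz":0,"claw":100},{"dx":0,"dy":0,"dz":0,"wx":0,"wy":0,"wz":0,"claw":100},{"dx":0,"dy":0,"dz":0,"wx":0,"wy":0,"wz":0,"claw":100}]'
python3 - <<'E'
from h import *
e=optics.grab_frame("side");b=e["frame"][100:220,230:390]
d=optics.grab_frame("top");a=d["frame"][180:300,170:330]
cv2.imwrite("pics/t6.png",np.hstack([cv2.resize(a,(400,300),interpolation=2),cv2.resize(b,(400,300),interpolation=2)]))
E
```

```text
clock: 8.02
position: [0.6109, 0.3314, 0.1994]
tool_rot: [3.136, -0.003, 1.571]
force: [0.5, 0.5, -0.4]
grip_width: 0.0857
finger_force: 0.0
clock: 8.78
position: [0.4296, 0.1952, 0.1953]
tool_rot: [3.141, -0.0, 1.571]
force: [0.6, 0.0, -0.0]
grip_width: 0.0854
finger_force: 0.0
```

View pics/t6.png

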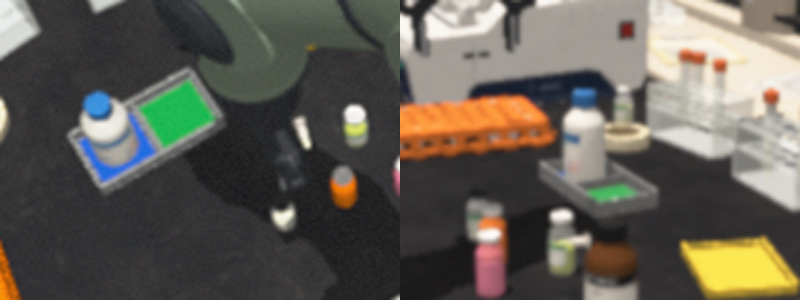

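Blue stands in its bay. The top crop (2.5x) shows the white-cap yellow-green vial with its cap at (354,110), orange at (344,178), and the black vial's body bottom at (284,230).

```bash
python3 - <<'E'
from h import *
np.set_printoptions(precision=4,suppress=True)
d=optics.grab_frame("top");e=optics.grab_frame("side")
T=lambda n,X,Y,z:print(n,toz(d,(170+X/2.5,180+Y/2.5),z))
T("white",354,110,.064);T("orange",344,175,.064)
c=(-d["R"].T@d["t"])[:2]
for n,X,Y,r in(("black base",284,231,.0125),("white base",357,144,.0135),("orange",344,206,.0135)):
    p=toz(d,(170+X/2.5,180+Y/2.5),0);u=(p-c)/np.linalg.norm(p-c);print(n,p+r*u)
for n in("black_vial","white_vial"):
  for cam in("top","side"): print(n,cam,[(m["rect"],round(m["p"],2)) for m in optics.masks_of(n,cam)][:4])
c=(-e["R"].T@e["t"])[:2]
p=toz(e,(230+(478-400)/2.5,100+237/2.5),0);u=(p-c)/np.linalg.norm(p-c);print("black side",p+.0125*u)
p=toz(e,(230+(562-400)/2.5,100+273/2.5),0);u=(p-c)/np.linalg.norm(p-c);print("white side",p+.0135*u)
E
```

```text
white [0.4938 0.0736]
orange [0.4268 0.1208]
black base [0.4355 0.1991]
white base [0.494  0.0724]
orange [0.4309 0.1225]
black_vial top [([277.2, 259.0, 9.7, 17.3], 0.45)]
black_vial side [([255.6, 175.3, 12.0, 21.4], 0.5)]
white_vial top [([303.9, 222.1, 15.2, 17.6], 0.58), ([305.5, 247.5, 6.8, 14.0], 0.47)]
white_vial side [([262.4, 184.6, 8.5, 10.8], 0.64), ([262.8, 191.3, 10.3, 26.9], 0.58), ([290.1, 185.6, 9.1, 23.9], 0.55)]
black side [0.4355 0.2104]
white side [0.4912 0.0836]
```

```bash
python3 -m handwheel '[{"dx":0.4,"dy":0.4,"dz":4.5,"wx":0,"wy":0,"wz":0,"claw":100},{"dx":0,"dy":0,"dz":4.5,"wx":0,"wy":0,"wz":0,"claw":100},{"dx":0,"dy":0,"dz":4.3,"wx":0,"wy":0,"wz":0,"claw":70},{"dx":0,"dy":0,"dz":4,"wx":0,"wy":0,"wz":0,"claw":70},{"dx":0,"dy":0,"dz":0,"wx":0,"wy":0,"wz":0,"claw":50},{"dx":0,"dy":0,"dz":0,"wx":0,"wy":0,"wz":0,"claw":40},{"dx":0,"dy":0,"dz":0,"wx":0,"wy":0,"wz":0,"claw":35},{"dx":0,"dy":0,"dz":0,"wx":0,"wy":0,"wz":0,"claw":0}]' 25
python3 -m handwheel '[{"dx":0,"dy":0,"dz":0,"wx":0,"wy":0,"wz":0,"claw":0},{"dx":0,"dy":0,"dz":0,"wx":0,"wy":0,"wz":0,"claw":0},{"dx":0,"dy":0,"dz":0,"wx":0,"wy":0,"wz":0,"claw":0},{"dx":0,"dy":0,"dz":0,"wx":0,"wy":0,"wz":0,"claw":0}]'
```

```text
clock: 10.18
position: [0.434, 0.1993, 0.0237]
tool_rot: [3.14, -0.001, 1.571]
force: [-2.3, 0.2, 14.1]
grip_width: 0.0247
finger_force: 24.0
clock: 10.68
position: [0.434, 0.1993, 0.0237]
tool_rot: [3.14, -0.001, 1.571]
force: [-1.9, 0.0, 13.1]
grip_width: 0.0242
finger_force: 24.0
```

```bash
python3 -m handwheel '[{"dx":0,"dy":0,"dz":-3,"wx":0,"wy":0,"wz":0,"claw":0},{"dx":0,"dy":0,"dz":-6,"wx":0,"wy":0,"wz":0,"claw":0},{"dx":0,"dy":0,"dz":-5,"wx":0,"wy":0,"wz":0,"claw":0},{"dx":-4.2,"dy":1.2,"dz":-1,"wx":0,"wy":0,"wz":0,"claw":0},{"dx":-5.2,"dy":1.5,"dz":0,"wx":0,"wy":0,"wz":0,"claw":0},{"dx":-5.2,"dy":1.5,"dz":0,"wx":0,"wy":0,"wz":0,"claw":0},{"dx":-5.2,"dy":1.5,"dz":0,"wx":0,"wy":0,"wz":0,"claw":0},{"dx":-5.2,"dy":1.5,"dz":0,"wx":0,"wy":0,"wz":0,"claw":0}]'
python3 -m handwheel '[{"dx":-5.2,"dy":1.5,"dz":0,"wx":0,"wy":0,"wz":0,"claw":0},{"dx":-5.2,"dy":1.5,"dz":0,"wx":0,"wy":0,"wz":0,"claw":0},{"dx":-5.2,"dy":1.5,"dz":0,"wx":0,"wy":0,"wz":0,"claw":0},{"dx":-5.2,"dy":1.5,"dz":0,"wx":0,"wy":0,"wz":0,"claw":0},{"dx":-4.4,"dy":1.5,"dz":0,"wx":0,"wy":0,"wz":0,"claw":0},{"dx":-1.7,"dy":0.4,"dz":0,"wx":0,"wy":0,"wz":0,"claw":0},{"dx":0,"dy":0,"dz":0,"wx":0,"wy":0,"wz":0,"claw":0},{"dx":0,"dy":0,"dz":0,"wx":0,"wy":0,"wz":0,"claw":0}]'
python3 -c "
from workcell import monitor; print(monitor.observe()['qpos'])"
```

```text
clock: 11.68
position: [0.5057, -0.0528, 0.1734]
tool_rot: [3.14, -0.0, 1.571]
force: [1.0, 0.5, -0.2]
grip_width: 0.0243
finger_force: 24.9
clock: 12.68
position: [0.5844, -0.3188, 0.1727]
tool_rot: [3.141, -0.001, 1.572]
force: [-0.1, -0.5, -0.3]
grip_width: 0.024
finger_force: 24.9
[ 0.19641285  0.67527293  0.34416089  1.55138209 -0.26121307  0.96056075
  0.62240806]
```

```bash
python3 -m handwheel '[{"dx":0,"dy":0,"dz":5,"wx":0,"wy":0,"wz":0,"claw":0},{"dx":0,"dy":0,"dz":5,"wx":0,"wy":0,"wz":0,"claw":0},{"dx":0,"dy":0,"dz":3,"wx":0,"wy":0,"wz":0,"claw":0},{"dx":0,"dy":0,"dz":0.8,"wx":0,"wy":0,"wz":0,"claw":0},{"dx":0,"dy":0,"dz":0,"wx":0,"wy":0,"wz":0,"claw":0},{"dx":0,"dy":0,"dz":0,"wx":0,"wy":0,"wz":0,"claw":0}]'
python3 - <<'E'
from h import *
e=optics.grab_frame("side");b=e["frame"][200:320,350:510]
d=optics.grab_frame("top");a=d["frame"][110:230,340:500]
cv2.imwrite("pics/t7.png",np.hstack([cv2.resize(a,(400,300),interpolation=2),cv2.resize(b,(400,300),interpolation=2)]))
E
```

```text
clock: 13.42
position: [0.5851, -0.3204, 0.036]
tool_rot: [3.14, 0.001, 1.571]
force: [0.6, 0.1, -0.2]
grip_width: 0.0242
finger_force: 24.9
```

View pics/t7.png

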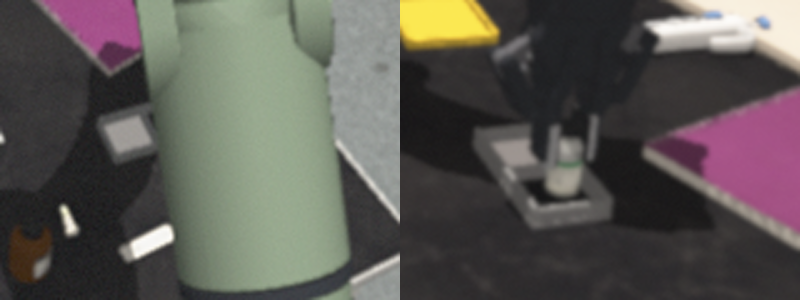

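The vial is over the black bay in the side crop at (565,170). I'll lower it and release.

```bash
python3 -m handwheel '[{"dx":0,"dy":0,"dz":0.6,"wx":0,"wy":0,"wz":0,"claw":0},{"dx":0,"dy":0,"dz":0.2,"wx":0,"wy":0,"wz":0,"claw":0},{"dx":0,"dy":0,"dz":0,"wx":0,"wy":0,"wz":0,"claw":0}]'
python3 -m handwheel '[{"dx":0,"dy":0,"dz":0,"wx":0,"wy":0,"wz":0,"claw":60},{"dx":0,"dy":0,"dz":0,"wx":0,"wy":0,"wz":0,"claw":60},{"dx":0,"dy":0,"dz":0,"wx":0,"wy":0,"wz":0,"claw":60},{"dx":0,"dy":0,"dz":-3,"wx":0,"wy":0,"wz":0,"claw":60},{"dx":0,"dy":0,"dz":-5,"wx":0,"wy":0,"wz":0,"claw":60},{"dx":0,"dy":0,"dz":-5,"wx":0,"wy":0,"wz":0,"claw":60}]'
```

```text
clock: 13.9
position: [0.5847, -0.3206, 0.0275]
tool_rot: [3.14, 0.0, 1.571]
force: [-4.2, 4.0, 19.0]
grip_width: 0.0244
finger_force: 27.1
clock: 14.65
position: [0.5839, -0.3202, 0.1575]
tool_rot: [-3.141, -0.0, 1.571]
force: [0.8, 0.0, 0.3]
grip_width: 0.0513
finger_force: 0.0
```

```bash
python3 -m handwheel '[{"dx":4,"dy":-4.5,"dz":0,"wx":0,"wy":0,"wz":0,"claw":60},{"dx":4,"dy":-4.5,"dz":0,"wx":0,"wy":0,"wz":0,"claw":60},{"dx":4.1,"dy":-4.6,"dz":0,"wx":0,"wy":0,"wz":0,"claw":60},{"dx":0,"dy":0,"dz":0,"wx":0,"wy":0,"wz":0,"claw":60},{"dx":0,"dy":0,"dz":5,"wx":0,"wy":0,"wz":0,"claw":60},{"dx":0,"dy":0,"dz":5,"wx":0,"wy":0,"wz":0,"claw":60},{"dx":0,"dy":0,"dz":2,"wx":0,"wy":0,"wz":0,"claw":60},{"dx":0,"dy":0,"dz":0,"wx":0,"wy":0,"wz":0,"claw":60}]'
python3 - <<'E'
from h import *
e=optics.grab_frame("side");b=e["frame"][190:330,270:457]
print(proj(e,[[.448,-.199,.006]])-[270,190])
d=optics.grab_frame("top");a=d["frame"][120:260,330:517]
cv2.imwrite("pics/t8.png",np.hstack([cv2.resize(a,(400,300),interpolation=2),cv2.resize(b,(400,300),interpolation=2)]))
E
```

```text
clock: 15.65
position: [0.4479, -0.1996, 0.0351]
tool_rot: [-3.139, -0.0, 1.57]
force: [0.7, -0.6, 0.5]
grip_width: 0.0515
finger_force: 0.0
[[51.69363124 70.17737102]]
```

View pics/t8.png

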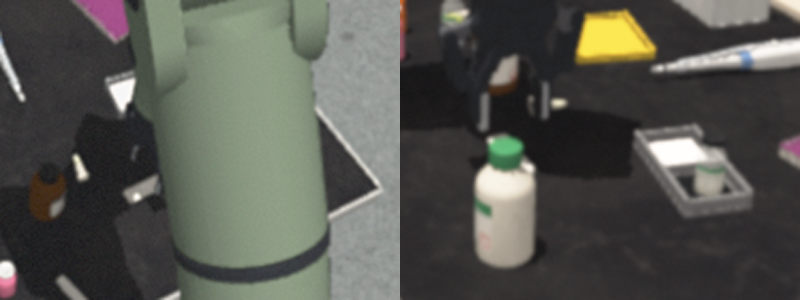

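The black vial stands in its bay. The fingers, at (485,110) and (545,100) in the side crop, straddle the cassette behind the green cap. I'll descend and grip.

```bash
python3 -m handwheel '[{"dx":0,"dy":0,"dz":2.3,"wx":0,"wy":0,"wz":0,"claw":60},{"dx":0,"dy":0,"dz":0.8,"wx":0,"wy":0,"wz":0,"claw":60},{"dx":0,"dy":0,"dz":0,"wx":0,"wy":0,"wz":0,"claw":40},{"dx":0,"dy":0,"dz":0,"wx":0,"wy":0,"wz":0,"claw":0},{"dx":0,"dy":0,"dz":0,"wx":0,"wy":0,"wz":0,"claw":0},{"dx":0,"dy":0,"dz":0,"wx":0,"wy":0,"wz":0,"claw":0},{"dx":0,"dy":0,"dz":0,"wx":0,"wy":0,"wz":0,"claw":0}]' 25
```

```text
clock: 16.62
position: [0.4483, -0.1993, 0.0054]
tool_rot: [3.141, 0.0, 1.571]
force: [-0.7, -0.3, 1.0]
grip_width: 0.0003
finger_force: 0.0
```

```bash
python3 -m handwheel '[{"dx":0,"dy":0,"dz":-0.5,"wx":0,"wy":0,"wz":0,"claw":60},{"dx":0,"dy":0,"dz":0,"wx":0,"wy":0,"wz":0,"claw":60},{"dx":0,"dy":0,"dz":0,"wx":0,"wy":0,"wz":0,"claw":60},{"dx":0,"dy":0,"dz":0.8,"wx":0,"wy":0,"wz":0,"claw":60},{"dx":0,"dy":0,"dz":0,"wx":0,"wy":0,"wz":0,"claw":60},{"dx":0,"dy":0,"dz":0,"wx":0,"wy":0,"wz":0,"claw":60}]'
python3 -m handwheel '[{"dx":0,"dy":0,"dz":0,"wx":0,"wy":0,"wz":0,"claw":40},{"dx":0,"dy":0,"dz":0,"wx":0,"wy":0,"wz":0,"claw":20},{"dx":0,"dy":0,"dz":0,"wx":0,"wy":0,"wz":0,"claw":0},{"dx":0,"dy":0,"dz":0,"wx":0,"wy":0,"wz":0,"claw":0},{"dx":0,"dy":0,"dz":0,"wx":0,"wy":0,"wz":0,"claw":0},{"dx":0,"dy":0,"dz":0,"wx":0,"wy":0,"wz":0,"claw":0}]'
```

```text
clock: 17.38
position: [0.4481, -0.1993, 0.0021]
tool_rot: [-3.141, -0.0, 1.571]
force: [-0.5, 0.4, 0.5]
grip_width: 0.0511
finger_force: 0.0
clock: 18.12
position: [0.4483, -0.1993, 0.0025]
tool_rot: [3.141, 0.0, 1.571]
force: [-0.7, 0.5, 5.8]
grip_width: 0.0189
finger_force: 24.5
```

```bash
python3 -m handwheel '[{"dx":0,"dy":0,"dz":-3,"wx":0,"wy":0,"wz":0,"claw":0},{"dx":0,"dy":0,"dz":-6,"wx":0,"wy":0,"wz":0,"claw":0},{"dx":0,"dy":0,"dz":-6,"wx":0,"wy":0,"wz":0,"claw":0},{"dx":4,"dy":4.1,"dz":0,"wx":0,"wy":0,"wz":0,"claw":0},{"dx":4.1,"dy":4.2,"dz":0,"wx":0,"wy":0,"wz":0,"claw":0},{"dx":4.1,"dy":4.2,"dz":0,"wx":0,"wy":0,"wz":0,"claw":0},{"dx":4.2,"dy":4.3,"dz":0,"wx":0,"wy":0,"wz":0,"claw":0},{"dx":4.2,"dy":4.3,"dz":0,"wx":0,"wy":0,"wz":0,"claw":0}]'
python3 -m handwheel '[{"dx":0,"dy":0,"dz":0,"wx":0,"wy":0,"wz":0.1,"claw":0},{"dx":0,"dy":0,"dz":5,"wx":0,"wy":0,"wz":0.1,"claw":0},{"dx":0,"dy":0,"dz":5,"wx":0,"wy":0,"wz":0,"claw":0},{"dx":0,"dy":0,"dz":2,"wx":0,"wy":0,"wz":0,"claw":0},{"dx":0,"dy":0,"dz":0,"wx":0,"wy":0,"wz":0,"claw":0}]'
python3 - <<'E'
from h import *
e=optics.grab_frame("side");b=e["frame"][130:270,290:477]
d=optics.grab_frame("top");a=d["frame"][120:260,230:417]
cv2.imwrite("pics/t9.png",np.hstack([cv2.resize(a,(400,300),interpolation=2),cv2.resize(b,(400,300),interpolation=2)]))
E
```

```text
clock: 19.12
position: [0.6603, 0.0084, 0.1523]
tool_rot: [-3.142, 0.0, 1.571]
force: [1.0, -1.1, 1.1]
grip_width: 0.0186
finger_force: 24.6
clock: 19.75
position: [0.6589, 0.0065, 0.0318]
tool_rot: [-3.14, 0.001, 1.371]
force: [0.0, -0.3, 0.5]
grip_width: 0.0188
finger_force: 24.6
```

View pics/t9.png

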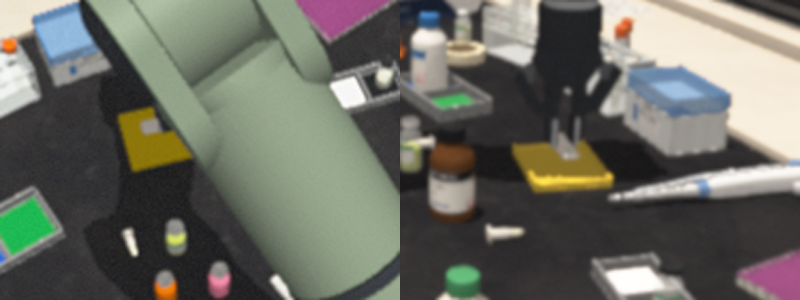

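The cassette hangs centred over the yellow tray. I'll lower it, release, then go above the white vial at about (.493,.074).

```bash
python3 -m handwheel '[{"dx":0,"dy":0,"dz":2.0,"wx":0,"wy":0,"wz":0,"claw":0},{"dx":0,"dy":0,"dz":0.5,"wx":0,"wy":0,"wz":0,"claw":0},{"dx":0,"dy":0,"dz":0,"wx":0,"wy":0,"wz":0,"claw":0},{"dx":0,"dy":0,"dz":0,"wx":0,"wy":0,"wz":0,"claw":55},{"dx":0,"dy":0,"dz":0,"wx":0,"wy":0,"wz":0,"claw":55},{"dx":0,"dy":0,"dz":0,"wx":0,"wy":0,"wz":0,"claw":55},{"dx":0,"dy":0,"dz":-4,"wx":0,"wy":0,"wz":0,"claw":55},{"dx":0,"dy":0,"dz":-6,"wx":0,"wy":0,"wz":0,"claw":80}]'
python3 -m handwheel '[{"dx":0,"dy":0,"dz":-5,"wx":0,"wy":0,"wz":-0.1,"claw":80},{"dx":0,"dy":0,"dz":0,"wx":0,"wy":0,"wz":-0.1,"claw":80},{"dx":1.7,"dy":-4.1,"dz":0,"wx":0,"wy":0,"wz":0,"claw":80},{"dx":1.7,"dy":-4.1,"dz":0,"wx":0,"wy":0,"wz":0,"claw":80},{"dx":1.7,"dy":-4.2,"dz":0,"wx":0,"wy":0,"wz":0,"claw":80},{"dx":1.7,"dy":-4.2,"dz":0,"wx":0,"wy":0,"wz":0,"claw":80},{"dx":0,"dy":0,"dz":0,"wx":0,"wy":0,"wz":0,"claw":80},{"dx":0,"dy":0,"dz":0,"wx":0,"wy":0,"wz":0,"claw":80}]'
python3 - <<'E'
from h import *
e=optics.grab_frame("side");b=e["frame"][130:270,240:427]
d=optics.grab_frame("top");a=d["frame"][120:260,230:417]
print(proj(d,[[.493,.074,.064]])-[230,120],proj(e,[[.493,.074,.064],[.493,.074,0]])-[240,130])
cv2.imwrite("pics/t10.png",np.hstack([cv2.resize(a,(400,300),interpolation=2),cv2.resize(b,(400,300),interpolation=2)]))
E
```

```text
clock: 20.85
position: [0.6582, 0.0067, 0.1072]
tool_rot: [-3.139, 0.001, 1.371]
force: [0.7, 0.4, 1.4]
grip_width: 0.0638
finger_force: 0.0
clock: 21.85
position: [0.4939, 0.0748, 0.1577]
tool_rot: [3.141, -0.0, 1.571]
force: [0.3, -0.5, 0.3]
grip_width: 0.068
finger_force: 0.0
[[ 81.61584185 104.27700787]] [[56.40705835 55.43196617]
 [56.65474311 78.39343863]]
```

View pics/t10.png

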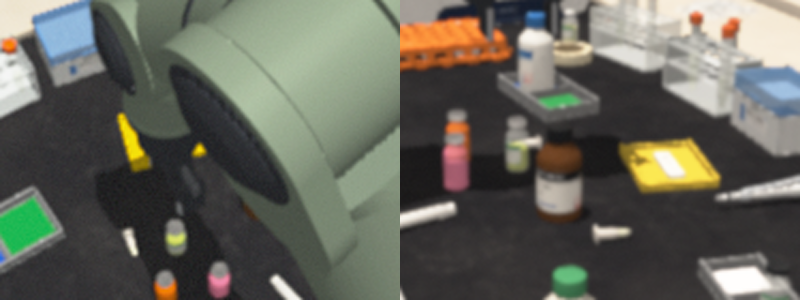

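The cassette lies flat in the yellow tray (side crop (670,163)). The white vial's cap at (176,225) in the top crop matches the estimate, so I grip it.

```bash
python3 -m handwheel '[{"dx":0,"dy":-0.1,"dz":4.8,"wx":0,"wy":0,"wz":0,"claw":80},{"dx":0,"dy":0,"dz":4.5,"wx":0,"wy":0,"wz":0,"claw":80},{"dx":0,"dy":0,"dz":3.6,"wx":0,"wy":0,"wz":0,"claw":70},{"dx":0,"dy":0,"dz":0,"wx":0,"wy":0,"wz":0,"claw":55},{"dx":0,"dy":0,"dz":0,"wx":0,"wy":0,"wz":0,"claw":40},{"dx":0,"dy":0,"dz":0,"wx":0,"wy":0,"wz":0,"claw":0},{"dx":0,"dy":0,"dz":0,"wx":0,"wy":0,"wz":0,"claw":0},{"dx":0,"dy":0,"dz":0,"wx":0,"wy":0,"wz":0,"claw":0}]' 25
```

```text
clock: 22.95
position: [0.4932, 0.0749, 0.0296]
tool_rot: [3.139, -0.001, 1.571]
force: [-1.4, -1.5, 11.2]
grip_width: 0.0262
finger_force: 27.3
```

```bash
python3 -m handwheel '[{"dx":0,"dy":0,"dz":-3,"wx":0,"wy":0,"wz":0,"claw":0},{"dx":0,"dy":0,"dz":-6,"wx":0,"wy":0,"wz":0,"claw":0},{"dx":0,"dy":0,"dz":-6,"wx":0,"wy":0,"wz":0,"claw":0},{"dx":-4.8,"dy":1.4,"dz":0,"wx":0,"wy":0,"wz":0,"claw":0},{"dx":-5.2,"dy":1.5,"dz":0,"wx":0,"wy":0,"wz":0,"claw":0},{"dx":-5.2,"dy":1.5,"dz":0,"wx":0,"wy":0,"wz":0,"claw":0},{"dx":-5.2,"dy":1.5,"dz":0,"wx":0,"wy":0,"wz":0,"claw":0},{"dx":-5.2,"dy":1.5,"dz":0,"wx":0,"wy":0,"wz":0,"claw":0}]'
python3 -m handwheel '[{"dx":-5.2,"dy":1.5,"dz":0,"wx":0,"wy":0,"wz":0,"claw":0},{"dx":-2.9,"dy":1.1,"dz":0,"wx":0,"wy":0,"wz":0,"claw":0},{"dx":0,"dy":0,"dz":5,"wx":0,"wy":0,"wz":0,"claw":0},{"dx":0,"dy":0,"dz":5,"wx":0,"wy":0,"wz":0,"claw":0},{"dx":0,"dy":0,"dz":3,"wx":0,"wy":0,"wz":0,"claw":0},{"dx":0,"dy":0,"dz":0.8,"wx":0,"wy":0,"wz":0,"claw":0},{"dx":0,"dy":0,"dz":0,"wx":0,"wy":0,"wz":0,"claw":0},{"dx":0,"dy":0,"dz":0,"wx":0,"wy":0,"wz":0,"claw":0}]'
```

```text
clock: 23.95
position: [0.5667, -0.1828, 0.1792]
tool_rot: [3.14, -0.0, 1.571]
force: [1.5, 1.1, 0.1]
grip_width: 0.0262
finger_force: 26.3
clock: 24.95
position: [0.593, -0.2626, 0.042]
tool_rot: [3.14, 0.001, 1.571]
force: [0.4, -1.0, -0.1]
grip_width: 0.0262
finger_force: 26.3
```

```bash
python3 -m handwheel '[{"dx":0,"dy":0,"dz":0.6,"wx":0,"wy":0,"wz":0,"claw":0},{"dx":0,"dy":0,"dz":0.2,"wx":0,"wy":0,"wz":0,"claw":0},{"dx":0,"dy":0,"dz":0,"wx":0,"wy":0,"wz":0,"claw":0}]'
python3 -m handwheel '[{"dx":0,"dy":0,"dz":0,"wx":0,"wy":0,"wz":0,"claw":60},{"dx":0,"dy":0,"dz":0,"wx":0,"wy":0,"wz":0,"claw":60},{"dx":0,"dy":0,"dz":0,"wx":0,"wy":0,"wz":0,"claw":60},{"dx":0,"dy":0,"dz":-4,"wx":0,"wy":0,"wz":0,"claw":60},{"dx":0,"dy":0,"dz":-6,"wx":0,"wy":0,"wz":0,"claw":100},{"dx":0,"dy":0,"dz":-6,"wx":0,"wy":0,"wz":0,"claw":100},{"dx":-1.3,"dy":-4.1,"dz":0,"wx":0,"wy":0,"wz":0,"claw":100},{"dx":-1.3,"dy":-4.1,"dz":0,"wx":0,"wy":0,"wz":0,"claw":100}]'
python3 -m handwheel '[{"dx":-1.4,"dy":-4.1,"dz":0,"wx":0,"wy":0,"wz":0,"claw":100},{"dx":-1.4,"dy":-4.1,"dz":0,"wx":0,"wy":0,"wz":0,"claw":100},{"dx":-1.4,"dy":-4.1,"dz":0,"wx":0,"wy":0,"wz":0,"claw":100},{"dx":0,"dy":0,"dz":0,"wx":0,"wy":0,"wz":0,"claw":100},{"dx":0,"dy":0,"dz":0,"wx":0,"wy":0,"wz":0,"claw":100}]'
python3 - <<'E'
from h import *
e=optics.grab_frame("side");b=e["frame"][190:330,270:457]
c=(-e["R"].T@e["t"])[:2]
for z in(.098,0): print(proj(e,[[.387,-.331,z]]))
print([(m["rect"],round(m["p"],2)) for m in optics.masks_of("green_bottle","side")])
d=optics.grab_frame("top");a=d["frame"][120:260,330:517]
cv2.imwrite("pics/t11.png",np.hstack([cv2.resize(a,(400,300),interpolation=2),cv2.resize(b,(400,300),interpolation=2)]))
E
```

```text
clock: 25.32
position: [0.5929, -0.2625, 0.0335]
tool_rot: [3.14, 0.0, 1.571]
force: [-2.1, 2.3, 15.2]
grip_width: 0.0262
finger_force: 27.9
clock: 26.32
position: [0.5093, -0.2884, 0.1928]
tool_rot: [3.141, 0.0, 1.571]
force: [-0.6, -0.8, 0.6]
grip_width: 0.0855
finger_force: 0.0
clock: 26.95
position: [0.3879, -0.3301, 0.1924]
tool_rot: [3.141, 0.0, 1.571]
force: [1.0, 0.1, 0.5]
grip_width: 0.0851
finger_force: 0.0
[[319.53632444 257.26291146]]
[[318.94402346 307.20626611]]
[([304.3, 255.7, 31.1, 57.4], 0.95)]
```

View pics/t11.png

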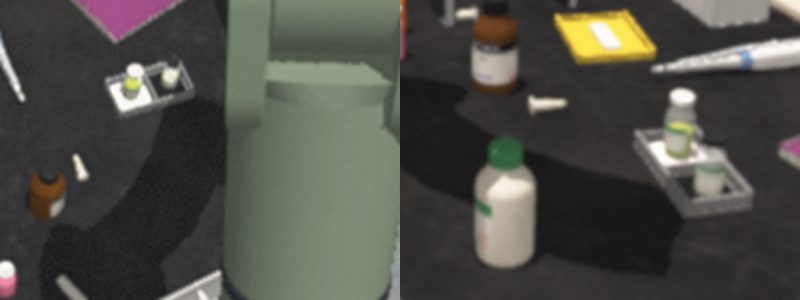

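Both vials stand in their bays. The green bottle (side rect 304–335, 256–313) matches the estimate, so I grip it.

```bash
python3 -m handwheel '[{"dx":0,"dy":0,"dz":5,"wx":0,"wy":0,"wz":0,"claw":100},{"dx":0,"dy":0,"dz":5,"wx":0,"wy":0,"wz":0,"claw":100},{"dx":0,"dy":0,"dz":4.7,"wx":0,"wy":0,"wz":0,"claw":100},{"dx":0,"dy":0,"dz":0,"wx":0,"wy":0,"wz":0,"claw":80},{"dx":0,"dy":0,"dz":0,"wx":0,"wy":0,"wz":0,"claw":60},{"dx":0,"dy":0,"dz":0,"wx":0,"wy":0,"wz":0,"claw":0},{"dx":0,"dy":0,"dz":0,"wx":0,"wy":0,"wz":0,"claw":0},{"dx":0,"dy":0,"dz":0,"wx":0,"wy":0,"wz":0,"claw":0}]' 40
python3 -m handwheel '[{"dx":0,"dy":0,"dz":0,"wx":0,"wy":0,"wz":0,"claw":0},{"dx":0,"dy":0,"dz":-3,"wx":0,"wy":0,"wz":0,"claw":0},{"dx":0,"dy":0,"dz":-5,"wx":0,"wy":0,"wz":0,"claw":0},{"dx":0,"dy":0,"dz":-5,"wx":0,"wy":0,"wz":0,"claw":0},{"dx":0,"dy":0,"dz":-3,"wx":0,"wy":0,"wz":0,"claw":0},{"dx":0,"dy":0,"dz":0,"wx":0,"wy":0,"wz":0,"claw":0}]'
```

```text
clock: 28.1
position: [0.3882, -0.3308, 0.0471]
tool_rot: [3.139, 0.001, 1.571]
force: [-1.9, 0.6, 11.2]
grip_width: 0.0451
finger_force: 41.4
clock: 28.85
position: [0.3883, -0.3307, 0.2083]
tool_rot: [3.137, 0.002, 1.571]
force: [1.2, 0.5, -2.1]
grip_width: 0.0455
finger_force: 41.5
```

```bash
python3 -m handwheel '[{"dx":3.5,"dy":1.4,"dz":0,"wx":0,"wy":0,"wz":0,"claw":0},{"dx":4.5,"dy":1.7,"dz":0,"wx":0,"wy":0,"wz":0,"claw":0},{"dx":4.5,"dy":1.7,"dz":0,"wx":0,"wy":0,"wz":0,"claw":0},{"dx":4.5,"dy":1.7,"dz":0,"wx":0,"wy":0,"wz":0,"claw":0},{"dx":4.5,"dy":1.7,"dz":0,"wx":0,"wy":0,"wz":0,"claw":0},{"dx":4.5,"dy":1.7,"dz":0,"wx":0,"wy":0,"wz":0,"claw":0},{"dx":4.5,"dy":1.7,"dz":0,"wx":0,"wy":0,"wz":0,"claw":0},{"dx":4.5,"dy":1.7,"dz":0,"wx":0,"wy":0,"wz":0,"claw":0}]'
python3 -m handwheel '[{"dx":4.5,"dy":1.7,"dz":0,"wx":0,"wy":0,"wz":0,"claw":0},{"dx":4.5,"dy":1.7,"dz":0,"wx":0,"wy":0,"wz":0,"claw":0},{"dx":4.5,"dy":1.7,"dz":0,"wx":0,"wy":0,"wz":0,"claw":0},{"dx":4.5,"dy":1.7,"dz":0,"wx":0,"wy":0,"wz":0,"claw":0},{"dx":3.5,"dy":1.6,"dz":0,"wx":0,"wy":0,"wz":0,"claw":0},{"dx":1.7,"dy":1,"dz":0,"wx":0,"wy":0,"wz":0,"claw":0},{"dx":0,"dy":0,"dz":0,"wx":0,"wy":0,"wz":0,"claw":0},{"dx":0,"dy":0,"dz":0,"wx":0,"wy":0,"wz":0,"claw":0}]'
```

```text
clock: 29.85
position: [0.5203, 0.0214, 0.2051]
tool_rot: [-3.141, -0.0, 1.571]
force: [-1.0, -0.3, -0.9]
grip_width: 0.0455
finger_force: 41.5
clock: 30.85
position: [0.6139, 0.2508, 0.205]
tool_rot: [-3.141, 0.001, 1.57]
force: [-0.5, -0.5, -1.3]
grip_width: 0.0452
finger_force: 41.5
```

```bash
python3 -m handwheel '[{"dx":0,"dy":0.1,"dz":5,"wx":0,"wy":0,"wz":0,"claw":0},{"dx":0,"dy":0,"dz":5,"wx":0,"wy":0,"wz":0,"claw":0},{"dx":0,"dy":0,"dz":4,"wx":0,"wy":0,"wz":0,"claw":0},{"dx":0,"dy":0,"dz":0.7,"wx":0,"wy":0,"wz":0,"claw":0},{"dx":0,"dy":0,"dz":0,"wx":0,"wy":0,"wz":0,"claw":0}]'
python3 -m handwheel '[{"dx":0,"dy":0,"dz":0.5,"wx":0,"wy":0,"wz":0,"claw":0},{"dx":0,"dy":0,"dz":0.2,"wx":0,"wy":0,"wz":0,"claw":0},{"dx":0,"dy":0,"dz":0,"wx":0,"wy":0,"wz":0,"claw":0}]'
```

```text
clock: 31.48
position: [0.6157, 0.2513, 0.0594]
tool_rot: [3.141, -0.0, 1.57]
force: [0.4, -0.1, -1.5]
grip_width: 0.0452
finger_force: 41.4
clock: 31.85
position: [0.6153, 0.2518, 0.0517]
tool_rot: [3.141, -0.0, 1.571]
force: [-0.4, -0.1, -0.9]
grip_width: 0.0452
finger_force: 41.4
```

```bash
python3 -m handwheel '[{"dx":0,"dy":0,"dz":0.1,"wx":0,"wy":0,"wz":0,"claw":0},{"dx":0,"dy":0,"dz":0,"wx":0,"wy":0,"wz":0,"claw":100},{"dx":0,"dy":0,"dz":0,"wx":0,"wy":0,"wz":0,"claw":100},{"dx":0,"dy":0,"dz":0,"wx":0,"wy":0,"wz":0,"claw":100},{"dx":0,"dy":0,"dz":-3,"wx":0,"wy":0,"wz":0,"claw":100},{"dx":0,"dy":0,"dz":-5,"wx":0,"wy":0,"wz":0,"claw":100},{"dx":0,"dy":0,"dz":-6,"wx":0,"wy":0,"wz":0,"claw":100},{"dx":0,"dy":0,"dz":-6,"wx":0,"wy":0,"wz":0,"claw":100}]'
python3 -m handwheel '[{"dx":-5,"dy":-3,"dz":0,"wx":0,"wy":0,"wz":0,"claw":100},{"dx":-5,"dy":-3,"dz":0,"wx":0,"wy":0,"wz":0,"claw":100},{"dx":-5,"dy":-3,"dz":0,"wx":0,"wy":0,"wz":0,"claw":100},{"dx":-5,"dy":0,"dz":0,"wx":0,"wy":0,"wz":0,"claw":100},{"dx":-5,"dy":0,"dz":0,"wx":0,"wy":0,"wz":0,"claw":100},{"dx":0,"dy":0,"dz":0,"wx":0,"wy":0,"wz":0,"claw":100},{"dx":0,"dy":0,"dz":0,"wx":0,"wy":0,"wz":0,"claw":100}]'
python3 - <<'E'
from h import *
e=optics.grab_frame("side");b=e["frame"][110:320,220:500]
d=optics.grab_frame("top");a=d["frame"][110:320,180:460]
cv2.imwrite("pics/t12.png",np.hstack([cv2.resize(a,(400,300),interpolation=2),cv2.resize(b,(400,300),interpolation=2)]))
P=[[.608,.331,.004],[.615,.2515,.004],[.608,.331,.119],[.615,.2515,.102]]
print((proj(d,P)-[180,110])/.7,(proj(e,P)-[220,110])/.7+[400,0])
E
```

```text
clock: 32.85
position: [0.615, 0.2516, 0.2523]
tool_rot: [-3.142, 0.0, 1.571]
force: [0.4, 0.6, -0.5]
grip_width: 0.0852
finger_force: 0.0
clock: 33.72
position: [0.5253, 0.002, 0.2503]
tool_rot: [3.142, -0.0, 1.571]
force: [-0.9, 0.2, -0.4]
grip_width: 0.0855
finger_force: 0.0
[[ 53.02739697 185.02628349]
 [ 87.07763752 166.12010615]
 [ 41.36616424 159.63760261]
 [ 79.47991506 143.88565287]] [[518.71746181  88.01260628]
 [534.92496136  98.98238894]
 [518.49414015  37.88638844]
 [535.203891    54.61374637]]
```

View pics/t12.png

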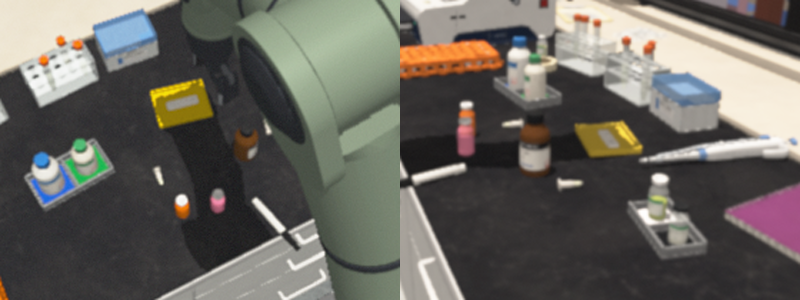

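All five things sit in their places and the amber bottle hasn't moved. A bottle or vial standing inside its bay can't be more than 15 mm off centre, so I'm handing the job in.

```bash
python3 -c "
from workcell import job_done; print(job_done())"
```

```text
the job is handed in; nothing more can be done
None
```

I handed the job in at about 34 s: both bottles and both vials stand in the bays matching their caps, the cassette lies flat in the yellow tray, and the brown bottle was left where it stood; the hand-in returned no verdict.

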